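# Take the spice jar out of the railed counter rack

## Task

Take the green-capped spice jar out of the wooden rack: lift it up until its foot is clear above the rack's front rail, draw it straight forward over the rail until it is wholly in front of the rack, and only then carry it over and stand it upright on the round cork mat, all of its foot on the cork, letting go only once it is down. Leave the jam jar and the honey jar standing in the rack where they are.

Things in the scene. Friction and masses are not known exactly. Their poses are not given: they have to be found in the camera images.
- spice_jar: Jar to fetch: slender clear spice jar with dark green cap and green label, 46 mm in diameter (cap 45 mm wide, 20 mm high), 106 mm tall, about 0.11 kg, loose, lid fixed on. Origin at the centre of its underside, z up along its axis. It stands in one of the rack's three places.
- rack: Fixed wooden rack, 114 mm deep (x), 360 wide (y); origin on the worktop below its middle, -x points out of its front, z up. Open above. Shelf board top at z = 60 mm. Dark steel front rail: x = -45 to -53 mm, top at z = 97. Back slat from x = 47, top at z = 100; side panels from y = +-170, tops at z = 115. Three jars stand near x = 0, y = -120, 0 and 120, in any order.
- cork_mat: Round brown cork mat lying flat on the worktop, fixed, 208 mm in diameter and 14 mm thick; the origin is the centre of its underside. Beyond it stands a fixed coffee maker, about 350 mm tall, in world x 0.55 to 0.85 m, y 0.00 to 0.27 m: come round in front of it.
- jam_jar: Bystander: wide jar of red jam with a white cap, 72 mm in diameter and 102 mm tall, about 0.5 kg, loose in the rack. Origin at the centre of its underside, z up.
- honey_jar: Bystander: wide jar of honey with a silver-grey cap, 71 mm in diameter and 110 mm tall, about 0.45 kg, loose in the rack. Origin at the centre of its underside, z up.
Not all that is in view belongs to the job. Of the things like the spice_jar, leave any that is pink; of the rest the smaller one is meant.

How it is judged:
By the outcome, as a careful person would: the job done as asked, in the order asked, and still so for the second after the job is handed in, with the robot touching nothing.
It also fails if it takes over 45 s, if anything falls off the work surface, if the arm or the gripper's body presses on something with over 40 N, if the wrist force passes 120 N, or if a joint passes its speed limit or range.

## Robot

A 6-joint arm with a two-finger parallel gripper is mounted at the origin on a cart in front of the work surface, level with it; the furniture and walls round the work are solid. World frame = base frame: x ahead of the robot, y to its left, z up, the work surface at z = 0. Lengths are in m, angles in rad, forces in N, time in s.
With the tool pointing down it reaches from about 0.3 to 0.875 m from the base axis. Payload 4.2 kg.
Tool frame: the origin (TCP) lies at the very end of the fingers, on their centre line; the grasp point (between the pads) lies 19 mm behind it; z points along the fingers, y is the direction in which the jaws open and shut (so a half turn about z gives the same grasp; the last joint's range is limited). The gripper opens to 85 mm and grips with 20 to 120 N. Pads are 22 mm wide; open, the fingers measure 114 mm over their backs; the gripper's body (76 mm by 85 mm) begins 54 mm behind the grasp point. The pads swing forward as they close: fully open they stand 13 mm farther back than shut.
Start: joints at [1.165, 0.32, 1.565, -0, 1.257, -0.02], TCP at [0.216, 0.533, 0.231] pointing down, gripper open.
Joint ranges: [-3.11, 3.11], [-0.84, 2.01], [0.21, 2.61], [-1.34, 4.49], [0.05, 2.63], [-2.56, 2.56]. Speed limits (rad/s): [2.57, 2.57, 3.14, 3.14, 3.14, 3.14].

## Interface

Orientations are given as a rotation vector (axis times angle).
In Python, from bench import env gives the robot as it stands.
- The arm moves only by the tool move_arm, never from a script. Its argument "rows" is a list of rows, each a list of 3 entries, a list of its own where there are three numbers: the opening, from 0 (shut) to 1 (fully open), then the shift along the tool's x, y, z in units of 750 mm (1.0 is 750 mm), then the turn, a rotation vector about the tool's x, y, z in units of pi/4 rad (1.0 is pi/4 rad). A call has 1 to 8 rows; each row is the pose to reach, as a shift and turn from the pose commanded when the call began, along the tool's axes at that moment; what a row does not reach only later rows make up. A row lasts 1/8 s, in which the tool goes at most 62.5 mm and 10.7 degrees, less where a joint would pass 70% of its speed; a pose out of reach is approached as far as the arm can. A call with a number of a shift or a turn outside -1 to 1 is refused whole. A call with a gripper value outside its range is refused whole. The fingers move at their own pace and stop on an object; "force" is the grip in N (left out, the last holds). Time passes only in rows, so rows that repeat a pose let the fingers close. It gives the time, the measured TCP pose, the force and the opening at its end, in the units of the state.
- env.get_state(): the state, without advancing time (a new reading comes with each control period).
- env.grab_frame(name): name is "scene" or "top" or "wrist"; returns a dict with "pixels" (420x560x3 uint8, red, green, blue), "K" (3x3 intrinsics, pixels), "world_to_cam" (4x4, takes a point from world to camera coordinates). Camera axes: x right, y up, looking along -z (the intrinsics and any distortion apply to the point x, -y, -z); pixel columns grow to the right and rows downward; lengths in m; the calibration is good to about 2 mm. A picture is of the moment at which its call begins. There is no depth.
- env.job_done(): hands the job in, once; it reports no verdict.
The state is a dict: "time_s": time; "joint_pos": joint angles; "qvel": joint speeds; "joint_efforts": joint torques, N m; "position": TCP position; "orientation": TCP orientation; "force": force on the tool from outside, world axes, zero at the start; "ft_torque": the same for the moment, N m; "opening": finger opening in m.
Only numpy, scipy, OpenCV 4.12 (cv2) and the standard library are available. Lean on these libraries where they do the work, as an engineer would, in place of code of your own. Each camera call takes 0.05 s, during which the arm holds its last target.

## Working session

There is one attempt and no reset: what is moved stays moved. The work goes in short steps, Python scripts to look and compute and a tool call to move; the robot and the scene stay as the last step left them, time stands still between calls to the robot, and variables do not carry over. Pictures are saved under pics/ and viewed, and the job is handed in when it is done.

Besides the shell and the picture viewer there is one more tool, called after ">>>" in YAML: its name, and indented under it one key for each argument. move_arm: Moves the arm, as the interface text tells. Its arguments: {"type":"object","properties":{"rows":{"type":"array","items":{"type":"array"}},"force":{"type":"number"}},"required":["rows"]}

```bash
mkdir -p pics; ls; cat > h.py <<'E'
import numpy as np, cv2
from bench import env
def grab(n,fn):
    f=env.grab_frame(n); cv2.imwrite('pics/'+fn+'.png',f['pixels'][:,:,::-1]); np.savez('pics/'+fn+'.npz',p=f['pixels'],K=f['K'],T=f['world_to_cam']); return f
def load(fn):
    d=np.load('pics/'+fn+'.npz'); return d['p'],d['K'],d['T']
def ray(K,T,u,v):
    d=np.linalg.inv(K)@np.array([u,v,1.]); d=np.array([d[0],-d[1],-d[2]])
    R=T[:3,:3]; return -R.T@T[:3,3], R.T@d
def onz(K,T,u,v,z):
    o,d=ray(K,T,u,v); return o+d*(z-o[2])/d[2]
def proj(K,T,p):
    c=T[:3,:3]@np.array(p)+T[:3,3]; q=K@np.array([c[0],-c[1],-c[2]]); return q[:2]/q[2]
E
python3 - <<'E'
from h import *
for n in ['scene','top','wrist']:
    f=grab(n,n+'0'); print(n,f.keys(),f['K'].round(1).tolist(),f['world_to_cam'].round(3).tolist())
print(env.get_state())
E
```

```text
pics
scene dict_keys(['pixels', 'K', 'world_to_cam']) [[399.9, 0.0, 282.5], [0.0, 399.9, 215.0], [0.0, 0.0, 1.0]] [[0.825, -0.566, 0.002, -0.445], [0.351, 0.515, 0.782, -0.184], [-0.443, -0.644, 0.623, -1.01], [0.0, 0.0, 0.0, 1.0]]
top dict_keys(['pixels', 'K', 'world_to_cam']) [[443.7, 0.0, 282.1], [0.0, 443.7, 205.7], [0.0, 0.0, 1.0]] [[0.173, -0.985, 0.007, -0.169], [0.882, 0.158, 0.444, -0.456], [-0.438, -0.071, 0.896, -0.991], [0.0, 0.0, 0.0, 1.0]]
wrist dict_keys(['pixels', 'K', 'world_to_cam']) [[309.1, 0.0, 277.2], [0.0, 309.1, 210.9], [0.0, 0.0, 1.0]] [[0.376, 0.927, -0.001, -0.575], [-0.89, 0.361, -0.279, 0.037], [-0.258, 0.106, 0.96, -0.38], [0.0, 0.0, 0.0, 1.0]]
{'time_s': 0.15, 'joint_pos': array([ 1.16499431e+00,  3.20143850e-01,  1.56536569e+00, -1.88180588e-05,
        1.25739351e+00, -2.00023488e-02]), 'qvel': array([-6.39869310e-04, -3.93577004e-03, -4.16858180e-03, -3.49031893e-04,
        1.19726313e-03,  4.56703915e-06]), 'joint_efforts': array([-2.14372426e-04, -4.15848076e+01, -2.34344727e+01, -1.65827742e-04,
        6.07945287e-03, -2.94284021e-06]), 'position': array([0.21624329, 0.53241939, 0.23068894]), 'orientation': array([-6.02202550e-01, -3.08307033e+00,  2.01767626e-03]), 'force': array([-0.37907148,  0.02923167,  0.18768695]), 'ft_torque': array([ 0.05723921,  0.03557606, -0.03430671]), 'opening': 0.08514588775757867}
```

View pics/scene0.png

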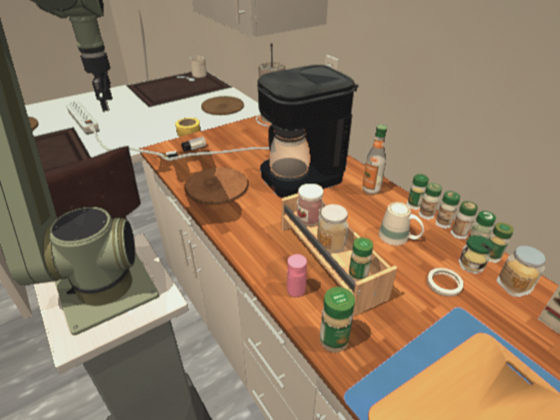

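View pics/top0.png

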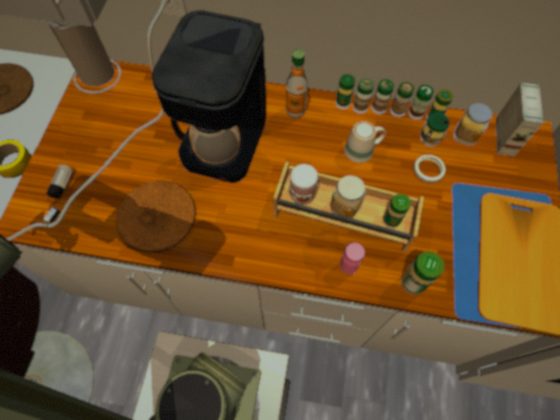

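View pics/wrist0.png

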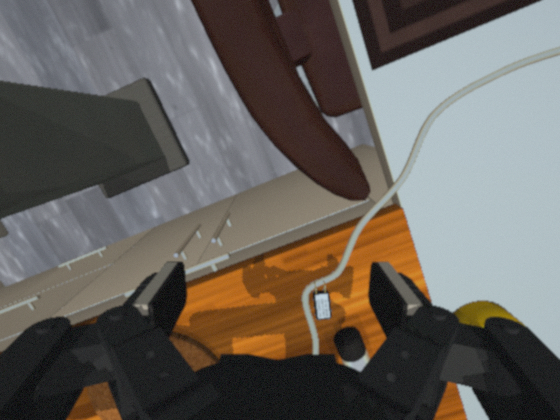

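```bash
python3 - <<'E'
from h import *
a,_,_=load('top0'); b,_,_=load('scene0')
A=cv2.resize(a[150:310,260:460],(800,640)); B=cv2.resize(b[170:360,230:430],(800,760))
cv2.imwrite('pics/cropA.png',cv2.resize(A,(740,592))[:,:,::-1]); cv2.imwrite('pics/cropB.png',cv2.resize(B,(630,599))[:,:,::-1])
for n in('top0','scene0'):
    p,K,T=load(n); hsv=cv2.cvtColor(p,cv2.COLOR_RGB2HSV)
    for nm,lo,hi in(('green',(45,80,30),(85,255,255)),('pink',(155,60,80),(178,255,255))):
        m=cv2.inRange(hsv,lo,hi); k,l,s,c=cv2.connectedComponentsWithStats(m)
        for i in range(1,k):
            if s[i,4]>60: print(n,nm,s[i],c[i].round(1))
E
```

```text
top0 green [293  57  10   9  78] [297.5  60.8]
top0 green [340  75  15  14 174] [346.7  81.4]
top0 green [378  79  16  16 148] [385.5  87.3]
top0 green [359  85  13   9  68] [364.3  89.7]
top0 green [417  85  16  16 160] [423.9  93.2]
top0 green [398  88  14  10  68] [403.9  93.4]
top0 green [338  94  12  11  69] [344.1  98.4]
top0 green [428 109  20  22 321] [437.2 120.4]
top0 green [391 196  18  17 243] [399.7 203.9]
top0 green [385 213  16  11  72] [390.4 218.5]
top0 green [414 254  29  26 564] [427.9 266.1]
top0 pink [343 244  21  28 353] [352.5 255.9]
scene0 green [376 128  10   9  73] [380.6 132.1]
scene0 green [413 174  28  22 243] [425.  184.4]
scene0 green [410 190  10  15  88] [414.4 197.3]
scene0 green [443 192  17  13 145] [451.  198.8]
scene0 green [460 202  17  13 105] [467.2 210.1]
scene0 green [477 211  19  16 162] [484.9 219.5]
scene0 green [494 228  18  10  82] [501.3 233.9]
scene0 green [467 236  38  22 410] [483.6 245.3]
scene0 green [353 238  19  19 290] [362.2 246.9]
scene0 green [350 259  16  19 157] [357.7 268.9]
scene0 green [324 287  30  32 745] [338.6 303.1]
scene0 green [324 323  27  25 356] [334.5 335.4]
scene0 pink [288 255  18  41 653] [296.3 274.7]
```

View pics/cropA.png

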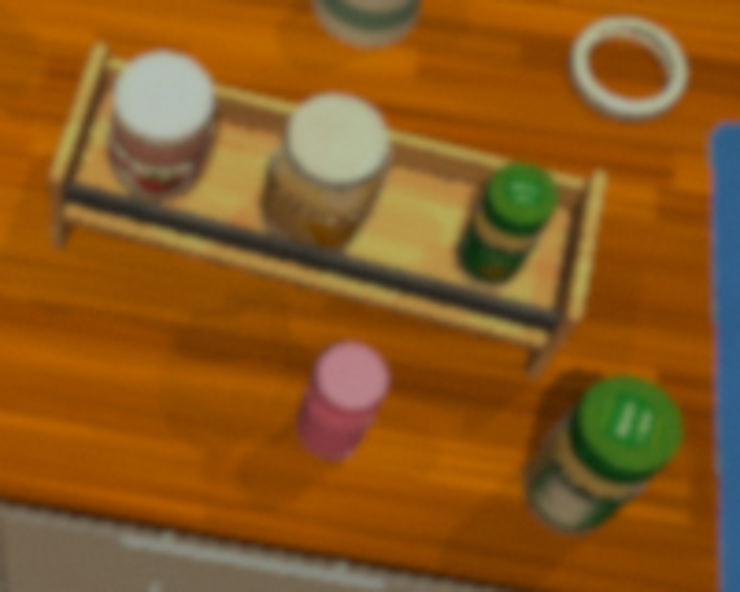

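View pics/cropB.png

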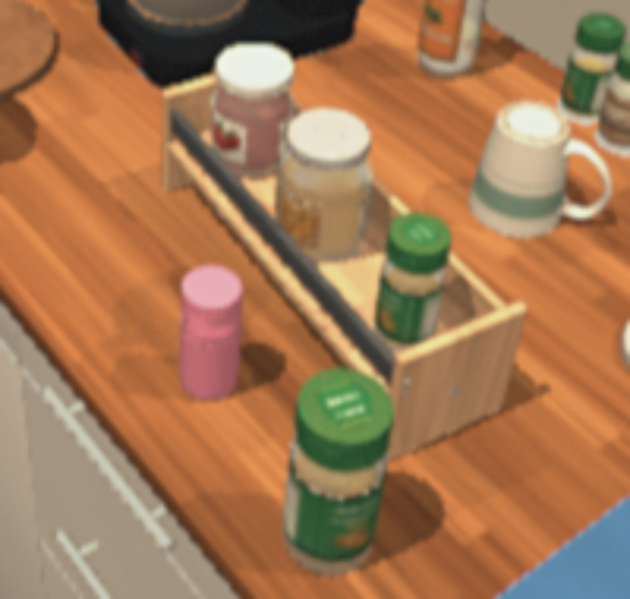

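```bash
python3 - <<'E'
from h import *
def A(u,v): 
    return 260+u/3.7,150+v/3.7
def B(u,v): return 230+u/3.15,170+v/3.15
_,Ka,Ta=load('top0');_,Kb,Tb=load('scene0')
print('cams',ray(Ka,Ta,0,0)[0],ray(Kb,Tb,0,0)[0])
for n,a,b,z in [('spice cap',(522,190),(419,234),.166),('jam cap',(164,92),(255,72),.162),('honey cap',(339,137),(328,137),.170),
  ('LFtop panel',(100,46),None,.115),('side panel R back top',(602,175),(520,310),.115),('R front top',(574,316),(398,368),.115),('L front top',(55,190),(167,92),.115),
  ('rail L',(72,190),None,.097),('rail R',(560,318),None,.097)]:
    print(n,onz(Ka,Ta,*A(*a),z).round(4), onz(Kb,Tb,*B(*b),z).round(4) if b else '')
p,r=None,None
# unknown heights: triangulate
for n,a,b in [('pink top',(350,375),(211,288)),('big top',(632,420),(345,408)),('spice',(522,190),(419,234))]:
    o1,d1=ray(Ka,Ta,*A(*a));o2,d2=ray(Kb,Tb,*B(*b)); M=np.stack([d1,-d2],1); s=np.linalg.lstsq(M,o2-o1,rcond=None)[0]
    x=o1+d1*s[0];y=o2+d2*s[1]; print(n,((x+y)/2).round(4),np.linalg.norm(x-y).round(4))
for n in('top0','scene0'):
    p,K,T=load(n)
    c=p[170:265,100:210] if n=='top0' else p[160:230,170:265]
    cv2.imwrite(f'pics/mat_{n}.png',cv2.resize(c,None,fx=6,fy=6)[:,:,::-1])
E
```

```text
cams [-0.00305792 -0.16486185  1.09115067] [-0.01660705 -0.80775274  0.77398526]
spice cap [ 0.5101 -0.3638  0.166 ] [ 0.5055 -0.3673  0.166 ]
jam cap [ 0.5432 -0.1296  0.162 ] [ 0.5341 -0.14    0.162 ]
honey cap [ 0.5254 -0.2453  0.17  ] [ 0.5206 -0.2493  0.17  ]
LFtop panel [ 0.5996 -0.0783  0.115 ] 
side panel R back top [ 0.5593 -0.4272  0.115 ] [ 0.5534 -0.4305  0.115 ]
R front top [ 0.4528 -0.4129  0.115 ] [ 0.4434 -0.4215  0.115 ]
L front top [ 0.4833 -0.0677  0.115 ] [ 0.4935 -0.0691  0.115 ]
rail L [ 0.4943 -0.0773  0.097 ] 
rail R [ 0.4582 -0.4085  0.097 ] 
pink top [ 0.3919 -0.2763  0.1013] 0.0015
big top [ 0.3758 -0.4431  0.142 ] 0.0034
spice [ 0.5108 -0.3642  0.1619] 0.0029
```

View pics/mat_top0.png

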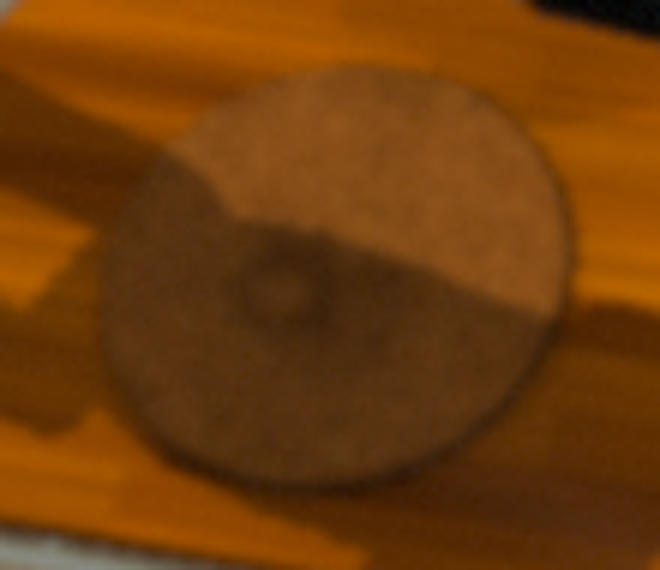

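View pics/mat_scene0.png

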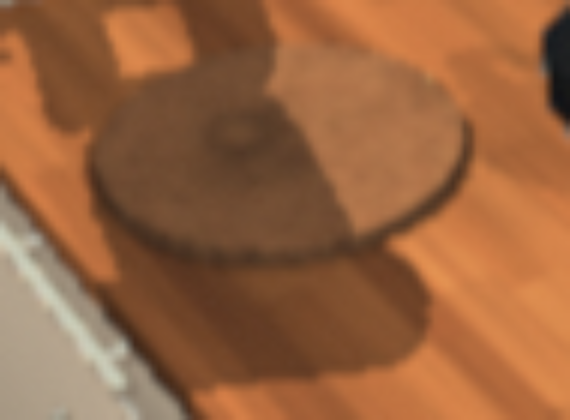

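```bash
cat >> h.py <<'E'
from scipy.spatial.transform import Rotation as Ro
def tool(pos,jaw=None):
    """shift units & turn units from current pose to world pos, with jaw (tool y) angle, pointing down"""
    s=env.get_state(); R=Ro.from_rotvec(s['orientation'])
    sh=R.inv().apply(np.array(pos)-s['position'])/.75
    if jaw is None: t=np.zeros(3)
    else:
        y=np.array([np.cos(jaw),np.sin(jaw),0]);z=np.array([0,0,-1.]);x=np.cross(y,z)
        t=(R.inv()*Ro.from_matrix(np.stack([x,y,z],1))).as_rotvec()/(np.pi/4)
    print('shift',sh.round(4),'turn',t.round(4)); 
E
python3 - <<'E'
from h import *
for n,u,v in(('top0',156,215.7),('scene0',216.7,184.8)):
    _,K,T=load(n); print(n,onz(K,T,u,v,.014).round(4))
_,K,T=load('wrist0'); s=env.get_state(); R=Ro.from_rotvec(s['orientation'])
print('cam in tool',R.inv().apply(ray(K,T,0,0)[0]-s['position']))
print(R.as_matrix().round(3))
tool((.40,.08,.28),-.108)
E
```

```text
top0 [0.4351 0.2474 0.014 ]
scene0 [0.4336 0.2373 0.014 ]
cam in tool [ 0.07057628  0.00032959 -0.14339997]
[[-0.926  0.376 -0.001]
 [ 0.376  0.926 -0.001]
 [ 0.    -0.001 -1.   ]]
shift [-0.454  -0.4668 -0.0651] turn [-1.4000e-03  1.1000e-03  1.6463e+00]
```

>>> move_arm:
  rows:
    - [1,[-0.03,-0.03,-0.02],[0,0,0.1]]
    - [1,[-0.09,-0.09,-0.05],[0,0,0.22]]
    - [1,[-0.15,-0.15,-0.065],[0,0,0.36]]
    - [1,[-0.21,-0.21,-0.065],[0,0,0.5]]
    - [1,[-0.27,-0.27,-0.065],[0,0,0.64]]
    - [1,[-0.33,-0.33,-0.065],[0,0,0.78]]
    - [1,[-0.39,-0.39,-0.065],[0,0,0.9]]
    - [1,[-0.44,-0.45,-0.065],[0,0,1.0]]

```text
time_s: 1.15
position: [0.3932, 0.1011, 0.2801]
orientation: [1.739, 2.616, 0.001]
force: [1.2, 0.1, -0.1]
opening: 0.0857
```

```bash
python3 - <<'E'
from h import *
s=env.get_state();print(s['time_s'],s['position'],s['joint_pos'])
tool((.50,-.36,.24),-.108)
E
```

```text
1.15 [0.39316456 0.10111823 0.28006979] [ 2.23312970e-01  1.65060948e-02  1.81957615e+00  1.18989026e-04
  1.30481105e+00 -1.73847137e-01]
shift [-0.6221 -0.1065  0.0534] turn [ 9.000e-04 -2.000e-04  6.432e-01]
```

>>> move_arm:
  rows:
    - [1,[-0.05,-0.01,0],[0,0,0.08]]
    - [1,[-0.13,-0.022,0],[0,0,0.16]]
    - [1,[-0.21,-0.036,0.01],[0,0,0.25]]
    - [1,[-0.29,-0.05,0.01],[0,0,0.34]]
    - [1,[-0.37,-0.063,0.01],[0,0,0.43]]
    - [1,[-0.45,-0.077,0.01],[0,0,0.52]]
    - [1,[-0.52,-0.09,0.01],[0,0,0.6]]
    - [1,[-0.57,-0.1,0.01],[0,0,0.643]]

```text
time_s: 2.15
position: [0.4899, -0.3223, 0.2718]
orientation: [-2.338, -2.098, 0.0]
force: [-0.1, 0.5, 0.4]
opening: 0.0853
```

```bash
python3 - <<'E'
from h import *
s=env.get_state();print(s['time_s'],s['position'],s['joint_pos'])
f=grab('wrist','w1');f2=grab('top','t1')
for p in [(.509,-.366,.166),(.525,-.248,.17)]: print(proj(f['K'],f['world_to_cam'],p))
E
```

```text
2.15 [ 0.48991913 -0.32231415  0.27182928] [-6.01515860e-01  3.16621524e-01  1.46660968e+00  1.91585776e-06
  1.35915058e+00 -4.93283468e-01]
[303.92532706 255.06015073]
[312.35954175 112.36193656]
```

View pics/w1.png

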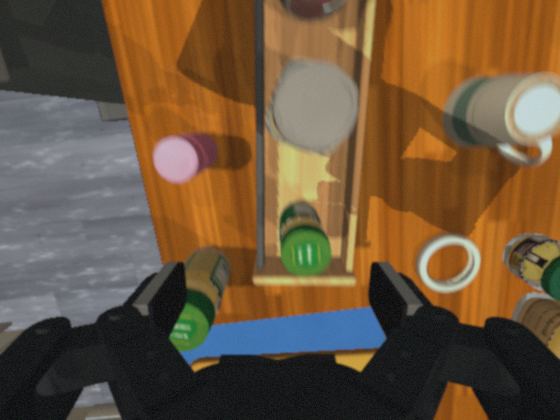

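View pics/t1.png

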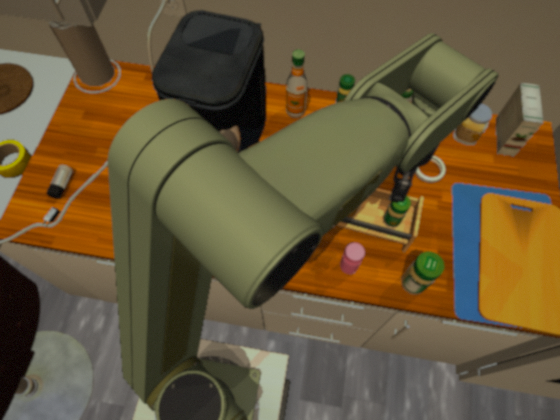

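```bash
python3 - <<'E'
from h import *
p,K,T=load('w1'); c=p[180:300,230:380]
cv2.imwrite('pics/w1c.png',cv2.resize(c,None,fx=5,fy=5)[:,:,::-1])
P=onz(K,T,305,252,.166);print(P)
print(onz(K,T,261,230,.097),onz(K,T,261,120,.097))
tool((P[0],P[1],.185),-.108); tool((P[0],P[1],.13),-.108)
E
```

```text
[ 0.51017656 -0.36320848  0.166     ]
[ 0.46797544 -0.36294357  0.097     ] [ 0.48205572 -0.24857477  0.097     ]
shift [-0.0497  0.0325  0.1149] turn [-0.0011  0.0007 -0.0015]
shift [-0.0497  0.0325  0.1883] turn [-0.0011  0.0007 -0.0015]
```

View pics/w1c.png

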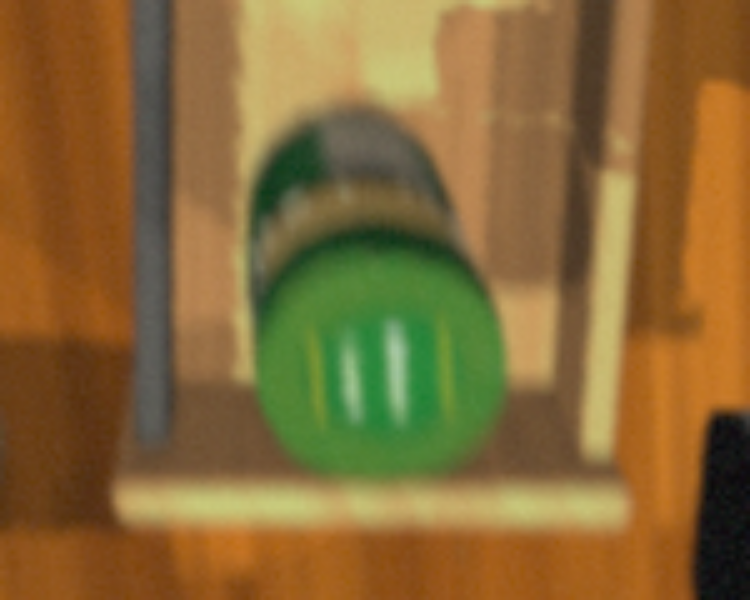

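>>> move_arm:
  rows:
    - [1,[-0.025,0.016,0],[0,0,0]]
    - [1,[-0.05,0.0315,0.03],[0,0,0]]
    - [1,[-0.05,0.0315,0.08],[0,0,0]]
    - [1,[-0.05,0.0315,0.12],[0,0,0]]
    - [1,[-0.05,0.0315,0.155],[0,0,0]]
    - [1,[-0.05,0.0315,0.18],[0,0,0]]
    - [1,[-0.05,0.0315,0.187],[0,0,0]]
    - [1,[-0.05,0.0315,0.187],[0,0,0]]

```text
time_s: 3.25
position: [0.5096, -0.3593, 0.1325]
orientation: [-2.335, -2.102, -0.0]
force: [-0.2, -0.3, 0.3]
opening: 0.0852
```

```bash
python3 - <<'E'
from h import *
s=env.get_state();print(s['time_s'],s['position'],s['force'])
f=grab('wrist','w2');f2=grab('scene','s2')
c=f2['pixels'][170:320,270:420]; cv2.imwrite('pics/s2c.png',cv2.resize(c,None,fx=4,fy=4)[:,:,::-1])
E
```

```text
3.25 [ 0.50960255 -0.35926778  0.13248602] [-0.16848835 -0.27953685  0.26821904]
```

View pics/w2.png

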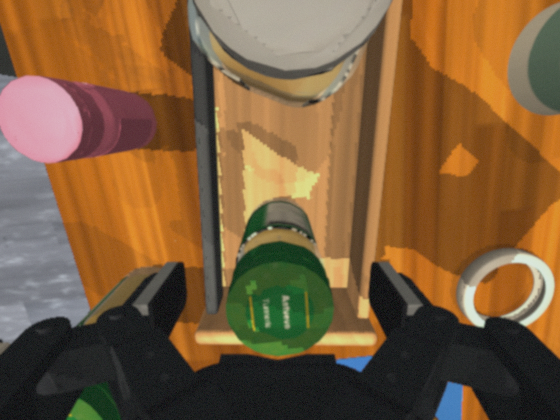

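View pics/s2c.png

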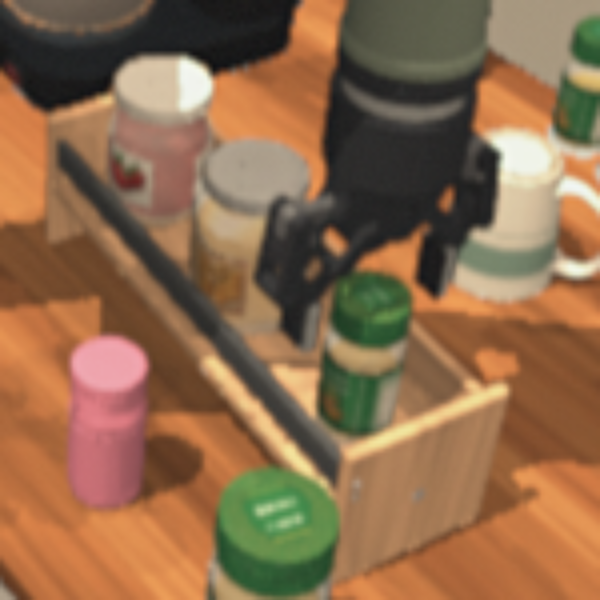

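```bash
python3 - <<'E'
from h import *
p,K,T=load('w2')
P=onz(K,T,280,303,.166);print(P); tool((P[0],P[1],.129),-.112)
E
```

```text
[ 0.51101749 -0.35916255  0.166     ]
shift [0.001  0.0013 0.0057] turn [0.0019 0.0009 0.0087]
```

>>> move_arm:
  rows:
    - [1,[-0.002,0.001,0.005],[0,0,0]]
    - [0.6,[-0.002,0.001,0.005],[0,0,0]]
    - [0.3,[-0.002,0.001,0.005],[0,0,0]]
    - [0,[-0.002,0.001,0.005],[0,0,0]]
    - [0,[-0.002,0.001,0.005],[0,0,0]]
    - [0,[-0.002,0.001,0.005],[0,0,0]]
    - [0,[-0.002,0.001,0.005],[0,0,0]]
  force: 45

```text
time_s: 4.22
position: [0.5103, -0.3615, 0.1289]
orientation: [2.335, 2.101, 0.0]
force: [-0.5, -0.3, 3.1]
opening: 0.0436
```

```bash
python3 - <<'E'
from h import *
s=env.get_state();print(s['time_s'],s['position'],s['force'],s['opening'])
f=grab('wrist','w3');f2=grab('scene','s3')
c=f2['pixels'][170:320,270:420]; cv2.imwrite('pics/s3c.png',np.hstack([cv2.resize(c,(400,400)),cv2.resize(f['pixels'][100:400,130:430],(400,400))])[:,:,::-1])
E
```

```text
4.225 [ 0.51028019 -0.36147226  0.12886695] [-0.46752708 -0.25600605  3.0876225 ] 0.04360728370864554
```

View pics/s3c.png

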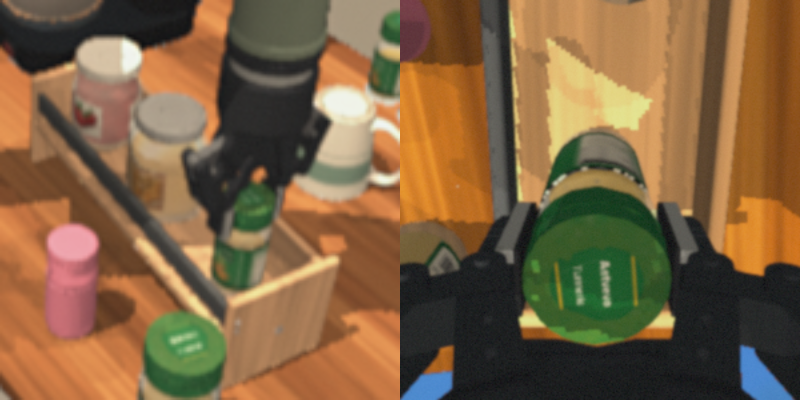

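>>> move_arm:
  rows:
    - [0,[0,0,-0.006],[0,0,0]]
    - [0,[0,0,-0.014],[0,0,0]]
    - [0,[0,0,-0.02],[0,0,0]]
  force: 50

```text
time_s: 4.7
position: [0.51, -0.3613, 0.1438]
orientation: [-2.335, -2.101, -0.0]
force: [0.3, -0.5, -1.0]
opening: 0.044
```

```bash
python3 - <<'E'
from h import *
s=env.get_state();print(s['time_s'],s['position'],s['force'],s['opening'])
f=grab('wrist','w4');f2=grab('scene','s4')
c=f2['pixels'][170:320,270:420]; cv2.imwrite('pics/s4c.png',np.hstack([cv2.resize(c,(400,400)),cv2.resize(f['pixels'][100:400,130:430],(400,400))])[:,:,::-1])
E
```

```text
4.7 [ 0.51003644 -0.36127534  0.14376874] [ 0.28187807 -0.53049338 -0.99838913] 0.04396846405023666
```

View pics/s4c.png

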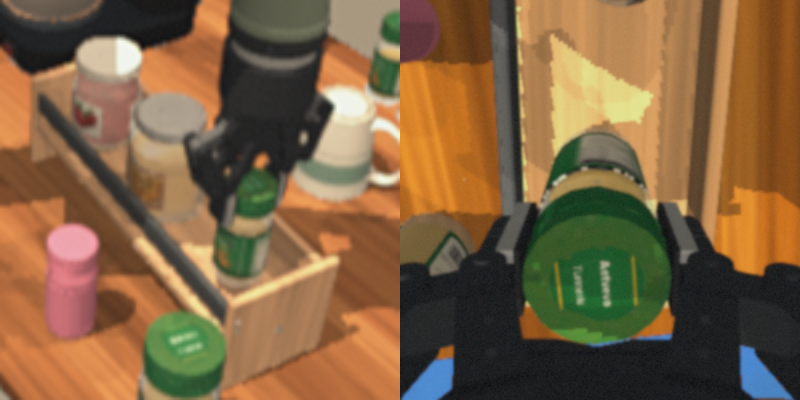

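>>> move_arm:
  rows:
    - [0,[0,0,-0.02],[0,0,0]]
    - [0,[0,0,-0.05],[0,0,0]]
    - [0,[0,0,-0.08],[0,0,0]]
    - [0,[0,0,-0.095],[0,0,0]]
    - [0,[0,0,-0.095],[0,0,0]]
    - [0,[0,0,-0.095],[0,0,0]]

```text
time_s: 5.55
position: [0.5096, -0.361, 0.2139]
orientation: [-2.334, -2.1, 0.0]
force: [0.5, -0.6, -0.9]
opening: 0.0437
```

```bash
python3 - <<'E'
from h import *
s=env.get_state();print(s['time_s'],s['position'],s['force'],s['opening'])
f2=grab('scene','s5')
c=f2['pixels'][150:320,250:420]; cv2.imwrite('pics/s5c.png',cv2.resize(c,(590,590))[:,:,::-1])
p=s['position']; tool(p+.13*np.array([-.9935,.114,0]),-.112)
E
```

```text
5.55 [ 0.50963221 -0.36098157  0.21389467] [ 0.4957725  -0.59571527 -0.92894999] 0.043690684630858054
shift [ 0.0015 -0.1733  0.    ] turn [-0.0023 -0.0015  0.0084]
```

View pics/s5c.png

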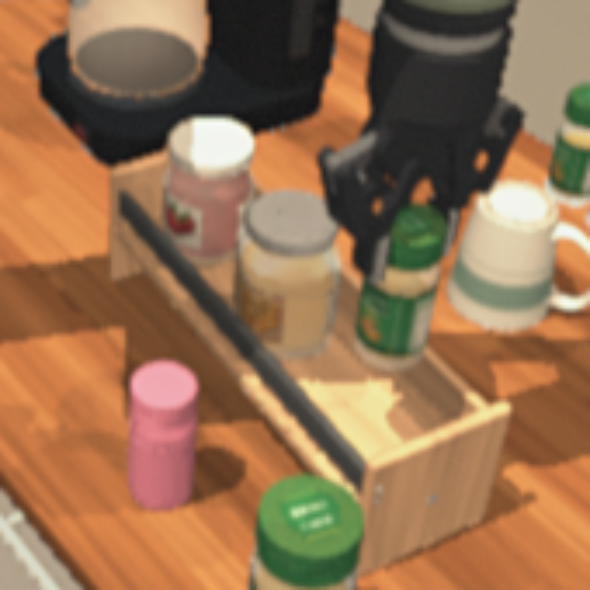

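>>> move_arm:
  rows:
    - [0,[0,-0.02,0],[0,0,0]]
    - [0,[0,-0.06,0],[0,0,0]]
    - [0,[0.001,-0.1,0],[0,0,0]]
    - [0,[0.001,-0.14,0],[0,0,0]]
    - [0,[0.0015,-0.165,0],[0,0,0]]
    - [0,[0.0015,-0.175,0],[0,0,0]]
    - [0,[0.0015,-0.175,0],[0,0,0]]

```text
time_s: 6.48
position: [0.3797, -0.3465, 0.2149]
orientation: [2.335, 2.1, 0.001]
force: [-0.2, -0.5, -1.2]
opening: 0.044
```

```bash
python3 - <<'E'
from h import *
s=env.get_state();print(s['time_s'],s['position'],s['force'],s['opening'],s['joint_pos'])
f2=grab('scene','s6')
c=f2['pixels'][150:350,210:410]; cv2.imwrite('pics/s6c.png',cv2.resize(c,(590,590))[:,:,::-1])
tool((.40,-.05,.23)); tool((.41,.235,.23))
E
```

```text
6.475 [ 0.37974533 -0.34654771  0.21490045] [-0.16561759 -0.49263219 -1.24064973] 0.04397165377385402 [-7.62279439e-01  2.35386367e-01  1.72736261e+00  3.26559982e-04
  1.17820663e+00 -6.56570155e-01]
shift [ 0.3961 -0.0154 -0.0203] turn [0. 0. 0.]
shift [ 0.7754 -0.0421 -0.0204] turn [0. 0. 0.]
```

View pics/s6c.png

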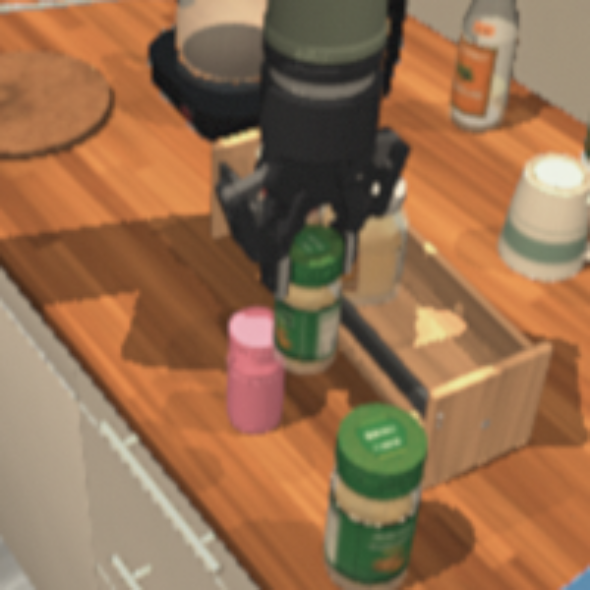

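>>> move_arm:
  rows:
    - [0,[0.01,0,-0.02],[0,0,0]]
    - [0,[0.045,-0.002,-0.03],[0,0,0]]
    - [0,[0.1,-0.005,-0.03],[0,0,0]]
    - [0,[0.16,-0.008,-0.03],[0,0,0]]
    - [0,[0.22,-0.01,-0.03],[0,0,0]]
    - [0,[0.28,-0.015,-0.03],[0,0,0]]
    - [0,[0.34,-0.02,-0.03],[0,0,0]]
    - [0,[0.4,-0.022,-0.03],[0,0,0]]

```text
time_s: 7.52
position: [0.3954, -0.0444, 0.2385]
orientation: [2.334, 2.101, 0.003]
force: [1.3, -0.5, -1.2]
opening: 0.0439
```

>>> move_arm:
  rows:
    - [0,[0.06,-0.003,0],[0,0,0]]
    - [0,[0.12,-0.006,0],[0,0,0]]
    - [0,[0.18,-0.01,0],[0,0,0]]
    - [0,[0.24,-0.013,0],[0,0,0]]
    - [0,[0.3,-0.017,0],[0,0,0]]
    - [0,[0.35,-0.02,0],[0,0,0]]
    - [0,[0.37,-0.021,0],[0,0,0]]
    - [0,[0.37,-0.021,0],[0,0,0]]

```text
time_s: 8.52
position: [0.4084, 0.2319, 0.2377]
orientation: [2.333, 2.103, 0.0]
force: [-0.3, -0.5, -1.3]
opening: 0.0439
```

```bash
python3 - <<'E'
from h import *
s=env.get_state();print(s['time_s'],s['position'],s['force'],s['opening'],s['joint_pos'])
f=grab('wrist','w7');f2=grab('scene','s7')
cv2.imwrite('pics/s7c.png',np.hstack([cv2.resize(f2['pixels'][70:270,130:330],(400,400)),cv2.resize(f['pixels'],(400,300))[:,:].copy() if 0 else cv2.copyMakeBorder(cv2.resize(f['pixels'],(400,300)),0,100,0,0,0)])[:,:,::-1])
tool((.41,.235,.085))
E
```

```text
8.525 [0.40841982 0.23194038 0.23765194] [-0.31302913 -0.52873878 -1.33622831] 0.04394906872870128 [ 4.92224184e-01  1.48743710e-01  1.77977394e+00 -3.64459432e-04
  1.21287260e+00  5.95820083e-01]
shift [0.0063 0.0017 0.2033] turn [0. 0. 0.]
```

View pics/s7c.png

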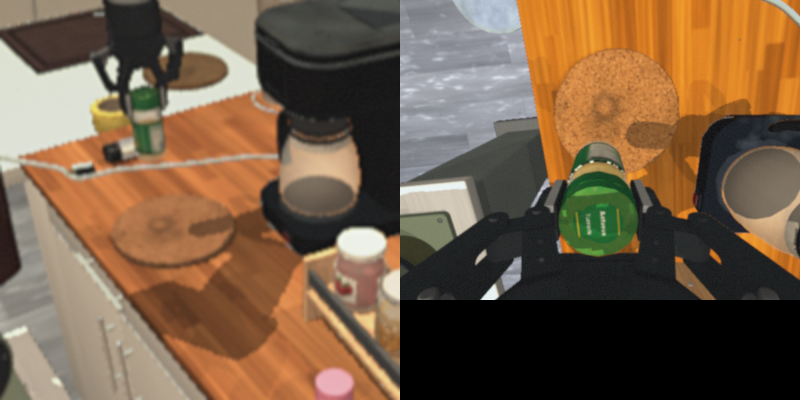

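```bash
python3 - <<'E'
from h import *
p,K,T=load('w7'); print(onz(K,T,303.8,154,.014),onz(K,T,303.8+87,154,.014),onz(K,T,303.8,68,.014))
tool((.42,.242,.091))
E
```

```text
[0.44346043 0.26275306 0.014     ] [0.54510143 0.25222243 0.014     ] [0.45079899 0.35520916 0.014     ]
shift [0.017  0.014  0.1953] turn [0. 0. 0.]
```

>>> move_arm:
  rows:
    - [0,[0.01,0.01,0.02],[0,0,0]]
    - [0,[0.02,0.019,0.06],[0,0,0]]
    - [0,[0.02,0.019,0.1],[0,0,0]]
    - [0,[0.02,0.019,0.14],[0,0,0]]
    - [0,[0.02,0.019,0.17],[0,0,0]]
    - [0,[0.02,0.019,0.188],[0,0,0]]
    - [0,[0.02,0.019,0.195],[0,0,0]]
    - [0,[0.02,0.019,0.195],[0,0,0]]

```text
time_s: 9.62
position: [0.4245, 0.2447, 0.0912]
orientation: [2.336, 2.101, 0.001]
force: [0.8, 0.5, -0.2]
opening: 0.044
```

```bash
python3 - <<'E'
from h import *
s=env.get_state();print(s['time_s'],s['position'],s['force'],s['opening'])
f=grab('wrist','w8');f2=grab('scene','s8')
cv2.imwrite('pics/s8c.png',np.hstack([cv2.resize(f2['pixels'][110:230,150:270],(400,400)),cv2.copyMakeBorder(cv2.resize(f['pixels'],(400,300)),0,100,0,0,0)])[:,:,::-1])
E
```

```text
9.625 [0.4244531  0.24469027 0.09115368] [ 0.81621688  0.4506718  -0.23048123] 0.04395067612124942
```

View pics/s8c.png

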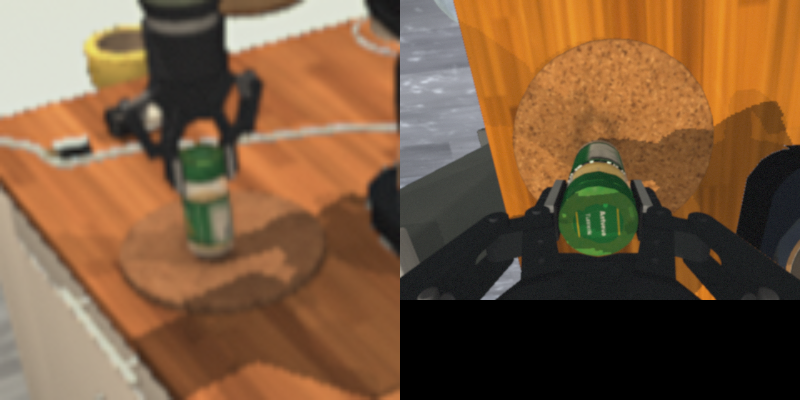

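>>> move_arm:
  rows:
    - [0,[0,0,0.003],[0,0,0]]
    - [0,[0,0,0.006],[0,0,0]]
    - [0,[0,0,0.008],[0,0,0]]
    - [0,[0,0,0.008],[0,0,0]]

```text
time_s: 10.22
position: [0.424, 0.2447, 0.085]
orientation: [-2.335, -2.101, 0.0]
force: [-0.2, 0.2, -0.8]
opening: 0.0439
```

>>> move_arm:
  rows:
    - [0,[0,0,0.001],[0,0,0]]
    - [0,[0,0,0.002],[0,0,0]]
    - [0,[0,0,0.002],[0,0,0]]

```text
time_s: 10.6
position: [0.4241, 0.2447, 0.0835]
orientation: [-2.335, -2.101, 0.0]
force: [0.5, 0.1, -0.0]
opening: 0.0439
```

>>> move_arm:
  rows:
    - [0,[0,0,0.001],[0,0,0]]
    - [0,[0,0,0.001],[0,0,0]]
    - [0,[0,0,0.001],[0,0,0]]

```text
time_s: 10.98
position: [0.4242, 0.2448, 0.0829]
orientation: [2.335, 2.101, 0.0]
force: [0.3, -0.0, -0.5]
opening: 0.0438
```

>>> move_arm:
  rows:
    - [0,[0,0,0.001],[0,0,0]]
    - [0,[0,0,0.002],[0,0,0]]
    - [0,[0,0,0.002],[0,0,0]]

```text
time_s: 11.35
position: [0.4243, 0.2449, 0.0828]
orientation: [2.335, 2.101, 0.002]
force: [-2.4, -1.7, 11.1]
opening: 0.0437
```

>>> move_arm:
  rows:
    - [0,[0,0,-0.001],[0,0,0]]
    - [0,[0,0,-0.001],[0,0,0]]
  force: 20

```text
time_s: 11.6
position: [0.4243, 0.2448, 0.0828]
orientation: [2.335, 2.101, 0.001]
force: [-1.6, -0.5, 7.4]
opening: 0.0441
```

```bash
python3 - <<'E'
from h import *
s=env.get_state();print(s['time_s'],s['position'],s['force'],s['opening'])
f=grab('wrist','w9');f2=grab('scene','s9')
cv2.imwrite('pics/s9c.png',np.hstack([cv2.resize(f2['pixels'][110:230,150:270],(400,400)),cv2.copyMakeBorder(cv2.resize(f['pixels'],(400,300)),0,100,0,0,0)])[:,:,::-1])
E
```

```text
11.6 [0.42427691 0.24482775 0.08281502] [-1.57188971 -0.52592967  7.44160403] 0.0440955275945652
```

View pics/s9c.png

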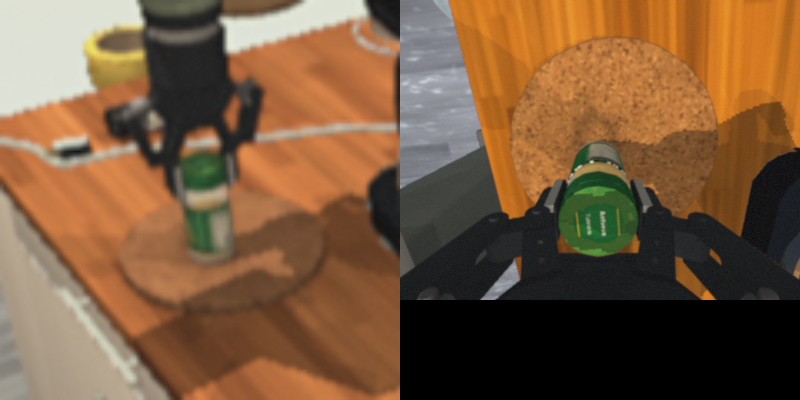

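Down, upright, foot well inside the cork. Now I release and retreat upward.

>>> move_arm:
  rows:
    - [0.55,[0,0,-0.001],[0,0,0]]
    - [0.7,[0,0,-0.001],[0,0,0]]
    - [0.95,[0,0,-0.001],[0,0,0]]
    - [1,[0,0,-0.001],[0,0,0]]
    - [1,[0,0,-0.001],[0,0,0]]
    - [1,[0,0,-0.001],[0,0,0]]

```text
time_s: 12.45
position: [0.4242, 0.2448, 0.0828]
orientation: [-2.335, -2.101, -0.0]
force: [-0.2, -0.6, -0.5]
opening: 0.0853
```

>>> move_arm:
  rows:
    - [1,[0,0,-0.01],[0,0,0]]
    - [1,[0,0,-0.03],[0,0,0]]
    - [1,[0,0,-0.07],[0,0,0]]
    - [1,[0,0,-0.12],[0,0,0]]
    - [1,[0,0,-0.17],[0,0,0]]
    - [1,[0,0,-0.2],[0,0,0]]
    - [1,[0,0,-0.2],[0,0,0]]

```text
time_s: 13.32
position: [0.425, 0.2452, 0.2349]
orientation: [2.335, 2.101, 0.008]
force: [-0.7, -0.1, 0.5]
opening: 0.0855
```

```bash
python3 - <<'E'
from h import *
s=env.get_state();print(s['time_s'],s['position'],s['force'],s['opening'])
f=grab('wrist','w10');f2=grab('scene','s10')
cv2.imwrite('pics/s10c.png',np.hstack([cv2.resize(f2['pixels'][110:350,150:390],(400,400)),cv2.copyMakeBorder(cv2.resize(f['pixels'],(400,300)),0,100,0,0,0)])[:,:,::-1])
for r in (0,1):
  _,K,T=load('s10');print(proj(K,T,(.525,-.248,.17)))
E
```

```text
13.325 [0.42500844 0.24520535 0.23486564] [-0.65571555 -0.09866372  0.52477604] 0.08554899582866096
[335.163707   212.57780085]
[335.163707   212.57780085]
```

View pics/s10c.png

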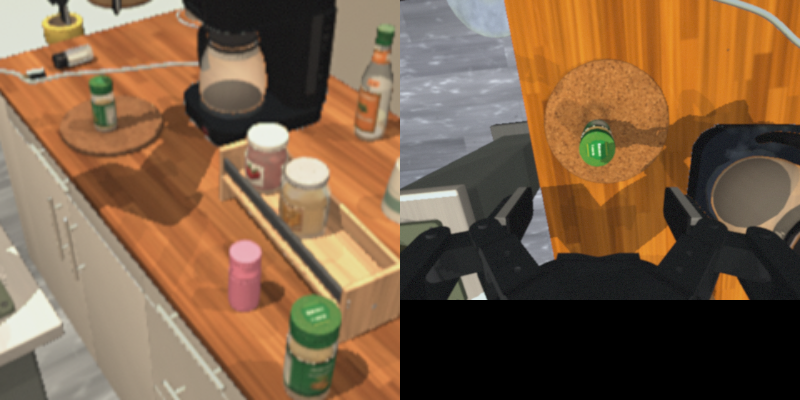

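```bash
python3 - <<'E'
from h import *
a=load('scene0')[0];b=load('s10')[0]
for n,(x0,x1,y0,y1) in dict(jam=(295,326,183,228),honey=(318,350,205,255),pink=(285,310,252,300),big=(318,360,285,352)).items():
    r=[cv2.matchTemplate(cv2.cvtColor(b[y0-8:y1+8,x0-8:x1+8],7),cv2.cvtColor(a[y0:y1,x0:x1],7),cv2.TM_CCOEFF_NORMED)][0]
    print(n,cv2.minMaxLoc(r)[1::2])
env.job_done(); print(env.get_state()['time_s'])
E
```

```text
jam (0.9998685717582703, (8, 8))
honey (0.9998113512992859, (8, 8))
pink (0.9995810985565186, (8, 8))
big (0.9994668960571289, (8, 8))
the job is handed in; nothing more can be done
the job is handed in; nothing more can be done
```

The green-capped spice jar from the rack now stands upright on the cork mat, and I handed the job in at about 13.5 s of the 45 s allowed.

- **Which jar:** I took the smaller green-capped jar in the rack. I left the large green jar and the pink one, which both stand in front of the rack.
- **The move:** I gripped the jar by its cap and lifted it until its foot was about 145 mm up, against 97 mm for the rail top. I drew it 130 mm straight forward so it was wholly in front of the rack, then carried it round in front of the coffee maker. I lowered it until contact showed (about 11 N), then let go and backed off upward.
- **Last checks:** The pictures show it upright with its foot well inside the cork, and the gripper open and about 70 mm or more above it. The jam, honey, pink and large green jars match the first scene picture with no shift in pixels.
- **Disagreements:** The three camera estimates of the mat's centre differed by up to 26 mm. I aimed near their middle, slightly to the robot's side, which leaves a margin of a few centimetres to the edge. Two readings of the jar's position differed by about 5 mm across the pads, and I gripped between them. The gripper read about 44 mm on the 45 mm cap, and the hold was steady.

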